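# Pack and clamp a tube rack on a bench shaker

### The arm

A 6-joint arm with a two-finger parallel gripper is mounted at the origin on the work surface. World frame = base frame: x ahead of the robot, y to its left, z up, the work surface at z = 0. Lengths are in m, angles in rad, forces in N, time in s.
With the tool pointing down it reaches from about 0.35 to 0.975 m from the base axis. Payload 4.9 kg.
Tool frame: the origin (TCP) lies where the fingers leave the gripper's body, on its centre line; the fingertips stand 73 mm ahead of it and the grasp point (between the pads) lies 54 mm ahead of it; z points along the fingers, y is the direction in which the jaws open and shut (so a half turn about z gives the same grasp; the last joint's range is limited). The gripper opens to 85 mm and grips with 20 to 120 N. Pads are 22 mm wide; open, the fingers measure 114 mm over their backs; the gripper's body (76 mm by 85 mm) begins 54 mm behind the grasp point. The pads swing forward as they close: fully open they stand 13 mm farther back than shut.
Start: joints at [-1.319, 0.053, 1.613, -0, 1.476, -0.119], TCP at [0.226, -0.583, 0.304] pointing down, gripper open.
Joint ranges: [-3.01, 3.01], [-1.01, 2.22], [0.06, 2.58], [-1.02, 4.17], [0.09, 2.62], [-3.14, 3.14]. Speed limits (rad/s): [2.57, 2.57, 3.14, 3.14, 3.14, 3.14].

### API

Orientations are given as [roll, pitch, yaw] about the fixed x, y, z axes, in that order (R = Rz(yaw) Ry(pitch) Rx(roll)).
In Python, from cell import manip, imaging, finish_job, trace gives the robot as it stands.
- The arm moves only by the tool move_arm, never from a script. Its argument "rows" is a list that holds one entry, the list of rows, each a list of 7 numbers: the turn, a rotation vector about the tool's x, y, z in degrees, then the shift along the tool's x, y, z in m, then the gripper's target within -1 to 1 (fully open at 1, half-way at 0, shut at -1). A call has 1 to 10 rows; each row is the pose to reach, as a shift and turn from the pose commanded when the call began, along the tool's axes at that moment; what a row does not reach only later rows make up. A row lasts 1/12 s, in which the tool goes at most 41.7 mm and 7.16 degrees, less where a joint would pass 70% of its speed; a pose out of reach is approached as far as the arm can. A call with a gripper value outside its range is refused whole. The fingers move at their own pace and stop on an object; the grip force is fixed at half the most. Time passes only in rows, so rows that repeat a pose let the fingers close. It gives the time, the measured TCP pose, the force and the opening at its end, in the units of the state.
- manip.read_state(): the state, without advancing time (a new reading comes with each control period).
- imaging.capture(name): name is "scene" or "side" or "wrist"; returns a dict with "pixels" (480x640x3 uint8, red, green, blue), "fx", "fy", "cx", "cy" (pixels), "rvec" (rotation vector, rad) and "tvec" (3), from world to camera coordinates, as OpenCV has them. Camera axes: x right, y down, z forward; pixel columns grow to the right and rows downward; lengths in m; the calibration is good to about 2 mm. A picture is of the moment at which its call begins. There is no depth.
- finish_job(): hands the job in, once; it reports no verdict.
Trained networks look in the newest picture that a camera, given by its name, has taken for a name from the list of things; names that differ only in an ending like _2 or _b are one class to them, and where a whole thing is asked for, a point or a joint stands for the part that bears it (a point fixed in the world has none). Each returns a list of dicts, best first, with "score" (0 to 1); they miss things now and then, are a little off and sometimes report something else, mostly with a low value. They report only what shows in the picture. A call takes as long as a camera call. They do not tell look-alikes from the thing itself.
- trace(label, camera): "mask" (480x640 bool, what is visible of it) and "box" ([left, top, right, bottom] in pixels, round what is visible of it).
The state is a dict: "t": time; "joints": joint angles; "joint_vel": joint speeds; "joint_torque": joint torques, N m; "position": TCP position; "eef_rot": TCP orientation; "wrist_force": force on the tool from outside, world axes, zero at the start; "moment": the same for the moment, N m; "width": finger opening in m.
Only numpy, scipy, OpenCV 4.12 (cv2) and the standard library are available. Lean on these libraries where they do the work, as an engineer would, in place of code of your own. Each camera call takes 0.05 s, during which the arm holds its last target.

### The job

Seat the white tube rack fully down on the two pegs of the bench shaker's bay. Then stand spacer blocks upright in the gap between the rack and the spring clamp, until pushing the clamp by its upright handle towards the rack feels solid against the packed blocks instead of running on to its own stop; leave the other things on the bench where they are. Finish while holding the clamp pushed firmly, but not rammed, against the stack so that it stays tight: do not let go of the clamp, and touch neither rack nor blocks.

Things in the scene. Friction and masses are not known exactly. Their poses are not given: they have to be found in the camera images.
- shaker: White bench shaker fixed to the table, 150 (x) x 340 mm (y), flat platform on top 65 mm above the table. The bay runs along its y at x = 0 between two rails 8 mm tall, inner faces at x = +-29 mm, y = -70 to +150 mm; spring clamp at the -y end, peg plate towards +y. The gap to fill is between clamp face and rack. Origin: centre of the underside on the table, z up.
- peg_plate: Steel plate fixed on the shaker's platform between the rails, axes parallel to the shaker's, 52 (x) x 70 (y) x 3 mm, with two upright pegs of 10 mm diameter, 10 mm tall above the plate, tips tapered to 6 mm, at y = +-25 mm. Its place along the bay varies. Origin: centre of its underside, at platform height.
- rack: White tube rack, 54 (x) x 80 (y) x 45 mm tall, capped tubes stand out of it up to 60 mm; 450 g. Two sockets in its underside, 12.5 mm diameter, 14 mm deep, at y = +-25 mm, fit the pegs either way round. Seated, it lies on the plate, 3 mm above the platform, centred on it; its flat end face is 40 mm from its centre. Origin: centre of the underside, z up.
- spacer_a: One of three identical grey plastic spacer blocks: body 48 mm (its x) x 24 mm (its y, the thickness that fills the gap) x 26 mm tall, with a square grip post 14 x 14 mm, 28 mm tall, standing centrally on top (54 mm in all, 90 g). Origin: centre of the underside, z up. Starts on the table in front of the shaker.
- spacer_b: One of three identical grey plastic spacer blocks: body 48 mm (its x) x 24 mm (its y, the thickness that fills the gap) x 26 mm tall, with a square grip post 14 x 14 mm, 28 mm tall, standing centrally on top (54 mm in all, 90 g). Origin: centre of the underside, z up. Starts on the table in front of the shaker.
- spacer_c: One of three identical grey plastic spacer blocks: body 48 mm (its x) x 24 mm (its y, the thickness that fills the gap) x 26 mm tall, with a square grip post 14 x 14 mm, 28 mm tall, standing centrally on top (54 mm in all, 90 g). Origin: centre of the underside, z up. Starts on the table in front of the shaker.
- clamp (a joint): Travel of the spring clamp, m: 0 open (its spring returns it there), grows as it is pushed along the shaker's +y to the rack, own stop at 0.034. Spring: 2 N at 0, 4 N at the stop. Its face (50 mm wide, 2 to 22 mm above the platform) is at shaker y = -75 mm when open. Open gap from face to rack: 38 to 94 mm, so one to three blocks; the travel takes up what is left.
- clamp_grip (a point): Point in the clamp's upright square handle, 14 x 14 mm, whose top is 14 mm above this point and which stands free for 31 mm below it; it is 40 mm behind the clamp's face (away from the rack) and moves with the clamp. Axes parallel to the shaker's.
- jar: small lidded specimen jar, 44 mm across, 60 mm tall, a bystander; origin: centre of underside
- reagent: amber bottle, 56 mm across, 120 mm tall, a bystander; origin: centre of underside
- beaker: open glass beaker, 64 mm across, 80 mm tall, a bystander; origin: centre of underside
- swab_box: open white box, 80 x 80 x 50 mm tall, a bystander; origin: centre of underside
- marker: blue pen-like rod lying flat, 12 mm thick, 120 mm long along its x, a bystander
- dish: shallow white dish, 80 mm across, 18 mm tall, a bystander; origin: centre of underside
Things that resemble listed ones, but are neither listed nor needed, are in the scene too. What is shaped like the rack but purple is not meant. What is shaped like the spacer_a but red is not meant.

How it is judged:
By the outcome, as a careful person would: the job done as asked, in the order asked, and still so for the second after the job is handed in, while the arm keeps its last pose, push and grip.
It also fails if it takes over 72 s, if anything falls off the work surface, if the arm or the gripper's body presses on something with over 40 N, if the wrist force passes 120 N, or if a joint passes its speed limit or range.

## Working session

There is one attempt and no reset: what is moved stays moved. The work goes in short steps, Python scripts to look and compute and a tool call to move; the robot and the scene stay as the last step left them, time stands still between calls to the robot, and variables do not carry over. Pictures are saved under pics/ and viewed, and the job is handed in when it is done.

Besides the shell and the picture viewer there is one more tool, called by a JSON object that holds its "api" and its "payload". move_arm: Moves the arm, as the interface text tells. Its arguments: {"type":"object","properties":{"rows":{"type":"array","items":{"type":"array","items":{"type":"array","items":{"type":"number"}}}}},"required":["rows"]}

```bash
ls; mkdir -p pics; python3 - <<'E'
from cell import manip, imaging
import cv2
s=manip.read_state(); print({k:(v if not hasattr(v,'tolist') else v.tolist()) for k,v in s.items()})
for n in ["scene","side","wrist"]:
    c=imaging.capture(n); cv2.imwrite(f"pics/{n}0.png",c["pixels"][:,:,::-1]); print(n,c["fx"],c["cx"],c["cy"],c["rvec"],c["tvec"])
E
```

```text
pics
{'t': 0.0, 'joints': [-1.3189975869820114, 0.05335461265636873, 1.6143025578504007, -1.3189029419002404e-05, 1.475997811319584, -0.11901121080930914], 'joint_vel': [-0.0012687915798657772, 0.00024020510134728078, -0.0002876433895065659, -0.0014395151558144635, -0.0002346152531009088, -0.001484390423722291], 'joint_torque': [0.0012254379544174299, -39.36893105506897, -37.01699137687683, -0.00010002991757573909, 0.007141258392948657, -1.4791226377042221e-06], 'position': [0.22635295816258313, -0.5820587257289632, 0.3026591459277759], 'eef_rot': [-3.1395433545438785, -0.00023182667843379967, 0.3708109750485684], 'wrist_force': [0.17733798703851525, 0.9535440417108174, -0.014899741874524157], 'moment': [-0.004406019512816166, 0.06502920894344706, -0.013223164131000237], 'width': 0.0854287386704134}
scene 438.823796100397 315.11427189150504 237.16827382242067 [ 2.46812792  0.67986822 -0.19944284] [-0.49688754 -0.13415329  1.18313777]
side 579.7654885672807 321.5092568703516 231.0238294066814 [ 2.28833074e+00 -5.55576429e-02  7.40385634e-04] [-0.52756626  0.13060031  1.58351418]
wrist 425.1230658551769 323.6276370230601 246.07516620226033 [-2.35874992  1.61304945  0.2710513 ] [-0.62523594 -0.04117112  0.38135212]
```

View pics/scene0.png

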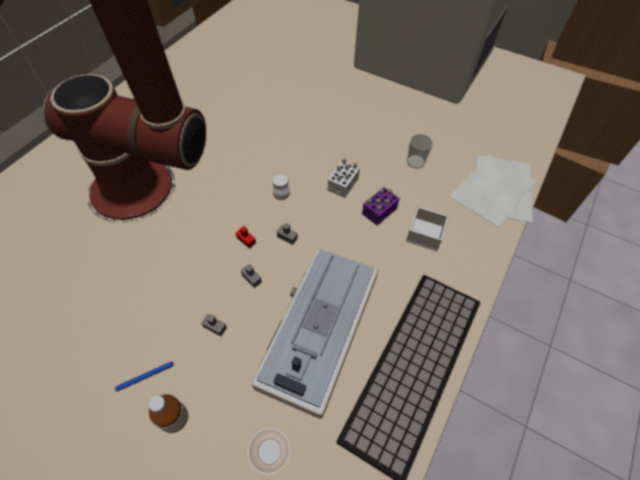

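View pics/side0.png

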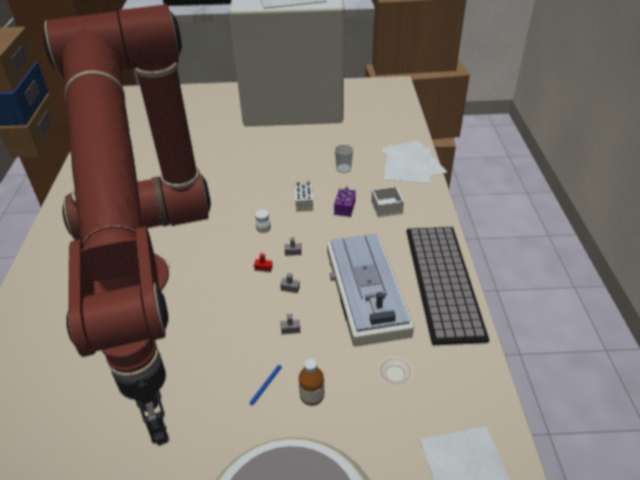

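View pics/wrist0.png

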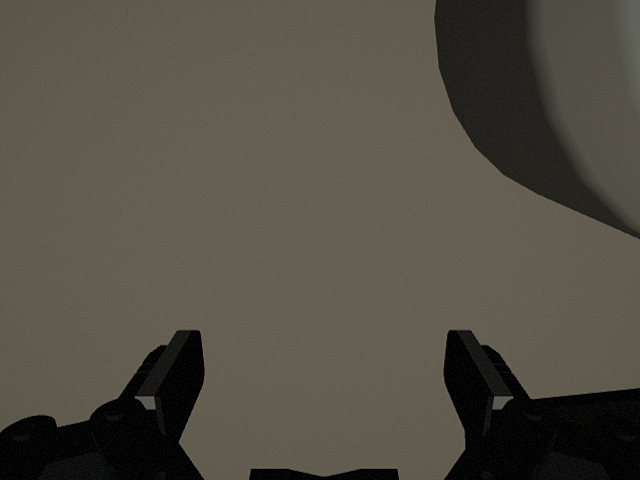

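```bash
cat > h.py <<'E'
import numpy as np, cv2
from scipy.optimize import minimize
from cell import manip, imaging, trace
def cam(n,save=None):
    c=imaging.capture(n)
    if save: cv2.imwrite(f"pics/{save}.png",c["pixels"][:,:,::-1])
    c["K"]=np.array([[c["fx"],0,c["cx"]],[0,c["fy"],c["cy"]],[0,0,1.]]); c["R"]=cv2.Rodrigues(np.array(c["rvec"],float))[0]; c["tvec"]=np.array(c["tvec"],float)
    return c
def proj(c,P):
    q=np.asarray(P,float).reshape(-1,3)@c["R"].T+c["tvec"]; q=q@c["K"].T; return q[:,:2]/q[:,2:]
def ray(c,uv,z):
    d=c["R"].T@np.linalg.inv(c["K"])@np.array([uv[0],uv[1],1.]); o=-c["R"].T@c["tvec"]
    return o+d*(z-o[2])/d[2]
def box(cx,cy,z0,dx,dy,dz):
    return np.array([[cx+sx*dx/2,cy+sy*dy/2,z0+k*dz] for sx in(-1,1) for sy in(-1,1) for k in(0,1)])
def tf(P,x,y,yaw,z=0):
    c,s=np.cos(yaw),np.sin(yaw); return np.c_[x+c*P[:,0]-s*P[:,1],y+s*P[:,0]+c*P[:,1],P[:,2]+z]
SP=[box(0,0,0,.048,.024,.026),box(0,0,.026,.014,.014,.028)]
RK=[box(0,0,0,.054,.08,.045)]
SH=[box(0,0,0,.15,.34,.065)]
S=4
def sil(c,parts,p,z=0):
    m=np.zeros((480*S//S,640),np.uint8)
    im=np.zeros((480,640),np.uint8)
    for P in parts:
        h=cv2.convexHull(proj(c,tf(P,*p,z)).astype(np.float32))
        cv2.fillPoly(im,[np.round(h*16).astype(np.int32)],255,lineType=cv2.LINE_AA,shift=4)
    return im/255.
def fit(views,parts,p0,z=0,steps=(.02,.02,.3)):
    ms=[(c,m.astype(float)) for c,m in views]
    def cost(p):
        return sum(1-np.minimum(a:=sil(c,parts,p,z),m).sum()/max(1,np.maximum(a,m).sum()) for c,m in ms)
    best=None
    for y in np.arange(0,np.pi,np.pi/8) if p0[2] is None else [p0[2]]:
        x0=np.array([p0[0],p0[1],y]); sx=np.vstack([x0]+[x0+np.eye(3)[i]*steps[i] for i in range(3)])
        r=minimize(cost,x0,method="Nelder-Mead",options=dict(initial_simplex=sx,xatol=1e-4,fatol=1e-4,maxiter=150))
        if best is None or r.fun<best.fun: best=r
    return best.x,best.fun
E
python3 - <<'E'
from h import *
C={n:cam(n) for n in("scene","side")}
for lab in ["shaker","peg_plate","rack","spacer_a","clamp","jar","reagent","beaker","swab_box","marker","dish"]:
    for n in C:
        for d in trace(lab,n):
            m=d["mask"]; ys,xs=np.nonzero(m); 
            if d["score"]<.3: continue
            print(lab,n,round(d["score"],2),[int(v) for v in d["box"]],m.sum(), ray(C[n],(xs.mean(),ys.mean()),.02).round(3)[:2], C[n]["pixels"][m].mean(0).round())
E
```

```text
shaker scene 0.56 [252, 249, 378, 418] 10848 [ 0.644 -0.11 ] [135. 136. 142.]
shaker side 0.73 [328, 235, 413, 347] 6243 [ 0.646 -0.105] [136. 142. 149.]
peg_plate scene 0.83 [302, 301, 338, 334] 817 [ 0.634 -0.07 ] [114. 113. 122.]
peg_plate scene 0.32 [240, 264, 263, 289] 291 [ 0.445 -0.064] [92. 85. 82.]
peg_plate side 0.93 [354, 263, 376, 286] 438 [ 0.647 -0.044] [123. 127. 139.]
rack scene 0.82 [364, 187, 400, 228] 946 [0.611 0.273] [76. 49. 81.]
rack scene 0.74 [329, 161, 361, 196] 832 [0.484 0.307] [117. 113. 109.]
rack side 0.97 [294, 183, 314, 213] 475 [0.484 0.303] [130. 130. 127.]
rack side 0.58 [334, 189, 353, 219] 488 [0.61  0.272] [82. 55. 94.]
spacer_a scene 0.79 [243, 264, 263, 288] 275 [ 0.445 -0.064] [89. 83. 80.]
spacer_a scene 0.76 [199, 313, 228, 337] 366 [ 0.445 -0.203] [97. 90. 86.]
spacer_a scene 0.57 [113, 361, 172, 389] 331 [ 0.392 -0.364] [ 53.  77. 129.]
spacer_a scene 0.54 [278, 220, 301, 241] 302 [0.452 0.078] [87. 81. 77.]
spacer_a scene 0.54 [234, 227, 257, 248] 267 [0.371 0.017] [122.  36.  32.]
spacer_a scene 0.52 [249, 428, 289, 472] 1563 [ 0.685 -0
[... 1161 characters left out ...]
] 1265 [0.742 0.269] [123. 120. 115.]
swab_box side 0.84 [369, 191, 404, 217] 837 [0.742 0.268] [117. 116. 110.]
marker scene 0.77 [114, 361, 174, 392] 398 [ 0.394 -0.36 ] [ 65.  84. 129.]
marker scene 0.39 [276, 175, 287, 198] 344 [0.358 0.192] [131. 130. 126.]
marker side 0.84 [251, 364, 281, 403] 213 [ 0.385 -0.376] [ 63.  89. 145.]
dish scene 0.83 [250, 429, 294, 473] 1555 [ 0.685 -0.347] [171. 162. 155.]
dish scene 0.5 [412, 136, 434, 170] 689 [0.617 0.512] [113. 111. 103.]
dish scene 0.39 [114, 361, 175, 390] 378 [ 0.393 -0.362] [ 63.  82. 128.]
dish side 0.61 [378, 358, 411, 384] 791 [ 0.681 -0.35 ] [182. 178. 168.]
dish side 0.35 [280, 317, 302, 333] 312 [ 0.442 -0.206] [99. 96. 94.]
```

```bash
python3 - <<'E'
from h import *
C={n:cam(n) for n in("scene","side")}
def views(lab,xy):
    v=[]
    for n in C:
        best=None
        for d in trace(lab,n):
            ys,xs=np.nonzero(d["mask"]); p=ray(C[n],(xs.mean(),ys.mean()),.02)[:2]
            dd=np.hypot(*(p-xy))
            if dd<.04 and (best is None or d["score"]>best["score"]): best=d
        if best: v.append((C[n],best["mask"]))
    return v
for lab,xy,parts in [("shaker",(.645,-.107),SH),("rack",(.484,.305),RK+[box(0,0,.045,.045,.07,.012)]),("spacer_a",(.447,.076),SP),("spacer_a",(.444,-.064),SP),("spacer_a",(.444,-.204),SP)]:
    v=views(lab,np.array(xy)); r=fit(v,parts,(*xy,None)); print(lab,len(v),r[0].round(4),round(r[1],3),np.degrees(r[0][2]).round(1))
    for i in range(len(v)):
        r=fit(v[i:i+1],parts,(*xy,None)); print("   ",r[0].round(4),round(r[1],3))
im=C["scene"]["pixels"][:,:,::-1]
a=cv2.resize(im[150:260,220:420],None,fx=4,fy=4,interpolation=cv2.INTER_CUBIC); cv2.imwrite("pics/c1.png",a)
b=cv2.resize(im[240:420,190:390],None,fx=3.3,fy=3.3,interpolation=cv2.INTER_CUBIC); cv2.imwrite("pics/c2.png",b)
E
```

```text
shaker 2 [ 0.6413 -0.0901  3.2826] 0.31 188.1
    [ 0.6424 -0.089   3.2986] 0.139
    [ 0.6387 -0.0853  0.1306] 0.166
rack 2 [0.4839 0.303  0.0008] 0.197 0.0
    [0.4858 0.3038 0.0481] 0.087
    [0.4832 0.3009 3.1486] 0.083
spacer_a 2 [0.4487 0.079  3.0971] 0.498 177.5
    [ 0.4501  0.0784 -0.207 ] 0.161
    [0.4505 0.0764 0.0398] 0.316
spacer_a 2 [ 0.4418 -0.0607 -0.2914] 0.314 -16.7
    [ 0.4433 -0.0617  2.7886] 0.111
    [ 0.4417 -0.0626 -0.1689] 0.186
spacer_a 2 [ 0.4432 -0.2021  0.0335] 0.307 1.9
    [ 0.4427 -0.2012  3.1188] 0.107
    [ 0.4422 -0.2033  3.2047] 0.179
```

View pics/c1.png

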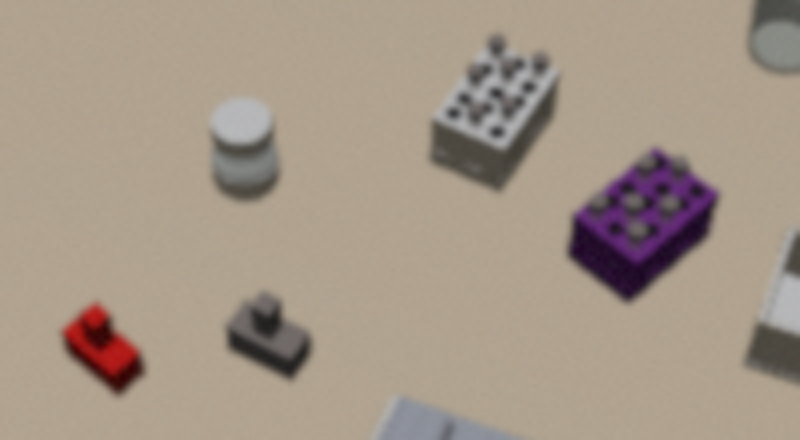

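View pics/c2.png

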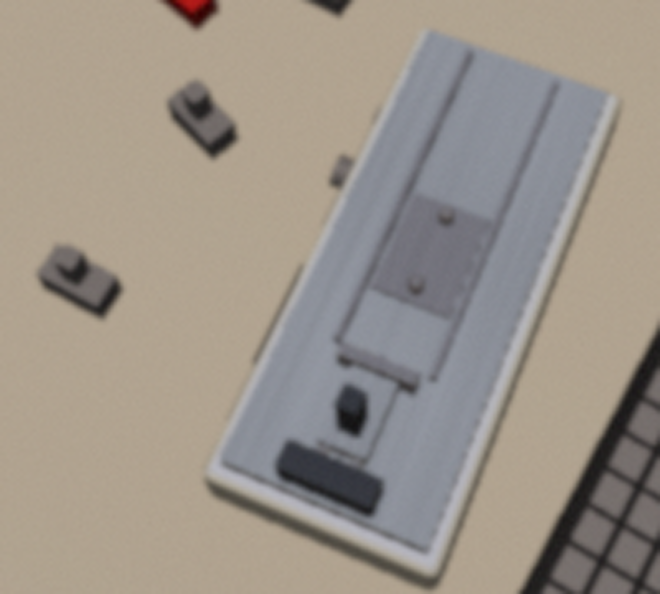

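```bash
cat >> h.py <<'E'
from scipy.spatial.transform import Rotation as Ro
def tool():
    s=manip.read_state(); return Ro.from_euler("xyz",s["eef_rot"]),np.array(s["position"]),s
def go(x,y,z,yaw,grasp=True):
    """target of grasp point (or TCP) -> turn deg, shift in tool axes from the measured pose"""
    R,p,s=tool(); Rt=Ro.from_euler("xyz",[np.pi,0,yaw])
    t=np.array([x,y,z+(.054 if grasp else 0)])
    print("turn",(R.inv()*Rt).as_rotvec(degrees=True).round(2),"shift",R.inv().apply(t-p).round(4),"t",round(s["t"],2),"dist",np.linalg.norm(t-p).round(3))
E
python3 - <<'E'
from h import *
R,p,s=tool(); c=cam("wrist")
o=-c["R"].T@c["tvec"]; print("cam in tool",R.inv().apply(o-p).round(4), "\n",(R.as_matrix().T@c["R"].T).round(3))
go(.484,.25,.25,np.pi/2)
E
```

```text
cam in tool [ 0.0848  0.0012 -0.0702] 
 [[ 0.    -0.946 -0.325]
 [ 1.     0.     0.   ]
 [-0.    -0.325  0.946]]
turn [  0.    -0.   -68.75] shift [ 5.417e-01 -6.826e-01 -1.000e-04] t 2.0 dist 0.871
```

```bash
python3 - <<'E'
from h import *
go(.52,-.2,.30,.9,False)
go(.484,.303,.22,np.pi/2+.02,False)
E
```

```text
turn [  0.    -0.   -30.32] shift [ 0.4122 -0.2501  0.0039] t 2.0 dist 0.482
turn [  0.   -0.  -69.9] shift [ 0.5609 -0.732   0.0839] t 2.0 dist 0.926
```

{"api": "move_arm", "payload": {"rows": [[[0,0,-30,0.41,-0.25,0,1],[0,0,-30,0.41,-0.25,0,1],[0,0,-30,0.41,-0.25,0,1],[0,0,-30,0.41,-0.25,0,1],[0,0,-30,0.41,-0.25,0,1],[0,0,-30,0.41,-0.25,0,1],[0,0,-30,0.41,-0.25,0,1],[0,0,-30,0.41,-0.25,0,1],[0,0,-30,0.41,-0.25,0,1],[0,0,-30,0.41,-0.25,0,1]]]}}

```text
t: 2.83
position: [0.4803, -0.2496, 0.3042]
eef_rot: [3.141, -0.0, 0.894]
wrist_force: [0.8, -0.6, -0.5]
width: 0.0855
```

```bash
python3 - <<'E'
from h import *
go(.484,.303,.22,np.pi/2+.02,False)
E
```

```text
turn [ 5.000e-02  2.000e-02 -3.991e+01] shift [ 0.4332 -0.3431  0.0839] t 2.83 dist 0.559
```

{"api": "move_arm", "payload": {"rows": [[[0,0,-20,0.2,-0.17,0,1],[0,0,-40,0.43,-0.34,0.06,1],[0,0,-40,0.43,-0.34,0.08,1],[0,0,-40,0.43,-0.34,0.08,1],[0,0,-40,0.43,-0.34,0.08,1],[0,0,-40,0.43,-0.34,0.08,1],[0,0,-40,0.43,-0.34,0.08,1],[0,0,-40,0.43,-0.34,0.08,1],[0,0,-40,0.43,-0.34,0.08,1],[0,0,-40,0.43,-0.34,0.08,1]]]}}

```text
t: 3.67
position: [0.4817, 0.1627, 0.246]
eef_rot: [3.14, -0.0, 1.593]
wrist_force: [0.4, 0.4, 0.0]
width: 0.0855
```

```bash
python3 - <<'E'
from h import *
go(.484,.303,.22,np.pi/2+.02,False)
E
```

```text
turn [ 0.06 -0.    0.11] shift [0.1402 0.0054 0.026 ] t 3.67 dist 0.143
```

{"api": "move_arm", "payload": {"rows": [[[0,0,0,0.14,0.005,0.026,1],[0,0,0,0.14,0.005,0.026,1],[0,0,0,0.14,0.005,0.026,1],[0,0,0,0.14,0.005,0.026,1],[0,0,0,0.14,0.005,0.026,1]]]}}

```text
t: 4.08
position: [0.483, 0.3039, 0.2188]
eef_rot: [-3.14, -0.0, 1.597]
wrist_force: [-0.6, 0.5, 0.0]
width: 0.0854
```

```bash
python3 - <<'E'
from h import *
R,p,s=tool(); print(s["position"],s["eef_rot"],s["t"])
c=cam("wrist","w1")
for d in trace("rack","wrist"): 
    print(d["score"],d["box"])
E
```

```text
[0.48303293 0.30392962 0.21877257] [-3.13991537e+00 -2.79086269e-04  1.59716211e+00] 4.0833
0.94 [276.8, 165.7, 371.4, 306.5]
0.86 [440.8, 211.5, 589.8, 362.8]
```

View pics/w1.png

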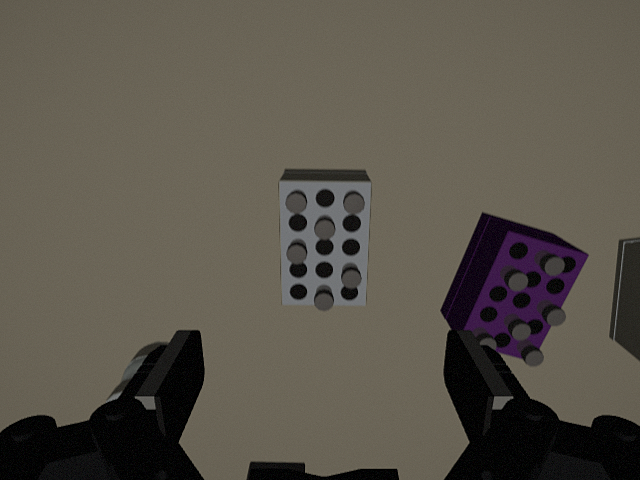

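```bash
python3 - <<'E'
from h import *
c=cam("wrist"); g=cv2.cvtColor(c["pixels"],cv2.COLOR_RGB2GRAY).astype(float)
g=cv2.GaussianBlur(g,(0,0),.8)
def edge(p0,p1,n=40,w=6,lo=.15,hi=.85):
    # fit a line on strongest gradient near segment p0-p1
    p0,p1=np.array(p0,float),np.array(p1,float); d=(p1-p0)/np.linalg.norm(p1-p0); nn=np.array([-d[1],d[0]]); pts=[]
    for t in np.linspace(lo,hi,n):
        q=p0+(p1-p0)*t; k=np.arange(-w,w+.01,.25); s=q+k[:,None]*nn
        v=cv2.remap(g.astype(np.float32),s[:,0].astype(np.float32)[:,None],s[:,1].astype(np.float32)[:,None],cv2.INTER_LINEAR)[:,0]
        gr=np.abs(np.gradient(v)); i=gr.argmax(); pts.append(s[i])
    return cv2.fitLine(np.array(pts,np.float32),cv2.DIST_HUBER,0,.01,.01).ravel()
def inter(a,b):
    A=np.array([[a[0],-b[0]],[a[1],-b[1]]]); t=np.linalg.solve(A,[b[2]-a[2],b[3]-a[3]]); return np.array([a[2]+t[0]*a[0],a[3]+t[0]*a[1]])
TL,TR,BL,BR=(279,181),(371,182),(282,305),(367,306)
top,bot,l,r=edge(TL,TR),edge(BL,BR),edge(TL,BL),edge(TR,BR)
cs=[inter(top,l),inter(top,r),inter(bot,l),inter(bot,r)]
P=np.array([ray(c,q,.045)[:2] for q in cs]); print(np.array(cs).round(1).tolist(),P.round(4).tolist())
print("w",np.linalg.norm(P[0]-P[1]),np.linalg.norm(P[2]-P[3]),"l",np.linalg.norm(P[0]-P[2]),np.linalg.norm(P[1]-P[3]))
ctr=P.mean(0); ax=(P[0]+P[1]-P[2]-P[3]); print("center",ctr.round(4),"yaw y-axis",np.arctan2(ax[1],ax[0]).round(4))
R,p,s=tool(); print("ctr in tool",R.inv().apply(np.r_[ctr,.045]-p).round(4))
yaw=np.arctan2(ax[1],ax[0]); go(ctr[0],ctr[1],.10,yaw); go(ctr[0],ctr[1],.032,yaw)
E
```

```text
[[277.5, 182.1999969482422], [368.6000061035156, 184.5], [281.6000061035156, 299.20001220703125], [364.0, 300.0]] [[0.4575, 0.3383], [0.5103, 0.3383], [0.4593, 0.2635], [0.5117, 0.2642]]
w 0.052796586365671805 0.052443137865482194 l 0.07485836489089275 0.0741087511373391
center [0.4847 0.3011] yaw y-axis 1.5917
ctr in tool [0.0008 0.0006 0.175 ]
turn [0.   0.03 0.05] shift [0.0007 0.0006 0.066 ] t 4.23 dist 0.066
turn [0.   0.03 0.05] shift [0.0008 0.0006 0.134 ] t 4.23 dist 0.134
```

```bash
python3 - <<'E'
import cv2
im=cv2.imread("pics/w1.png")[160:320,265:385]; cv2.imwrite("pics/w1c.png",cv2.resize(im,None,fx=3.7,fy=3.7,interpolation=cv2.INTER_NEAREST))
E
```

```text
(no output)
```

View pics/w1c.png

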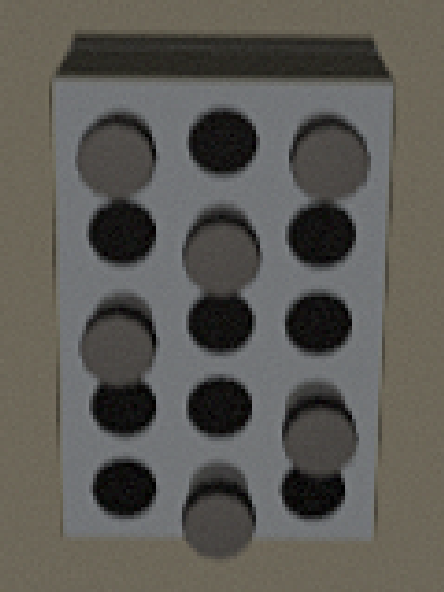

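```bash
cat >> h.py <<'E'
def quad(c,TL,TR,BL,BR,z):
    P=np.array([ray(c,q,z)[:2] for q in (TL,TR,BL,BR)])
    print("w",np.linalg.norm(P[0]-P[1]).round(4),np.linalg.norm(P[2]-P[3]).round(4),"l",np.linalg.norm(P[0]-P[2]).round(4),np.linalg.norm(P[1]-P[3]).round(4))
    ctr=P.mean(0); ax=(P[0]+P[1]-P[2]-P[3]); ay=P[1]+P[3]-P[0]-P[2]
    yaw=np.arctan2(ax[1],ax[0]); print("center",ctr.round(4),"yaw",yaw.round(4),np.arctan2(ay[1],ay[0]).round(4)+np.pi/2,P.round(4).tolist())
    return ctr,yaw
E
python3 - <<'E'
from h import *
c=cam("wrist")
ctr,yaw=quad(c,(279.3,180.8),(371.2,181.6),(282,304.9),(366.6,305.4),.045)
R,p,s=tool(); print("ctr in tool",R.inv().apply(np.r_[ctr,.045]-p).round(4))
go(ctr[0],ctr[1],.032,yaw)
E
```

```text
w 0.0532 0.0542 l 0.0798 0.0797
center [0.4862 0.299 ] yaw 1.5863 1.5847963267948966 [[0.459, 0.3385], [0.5122, 0.3392], [0.4597, 0.2587], [0.5139, 0.2595]]
ctr in tool [-0.001   0.0019  0.1752]
turn [0.02 0.01 0.31] shift [-0.001   0.0019  0.1342] t 4.28 dist 0.134
```

{"api": "move_arm", "payload": {"rows": [[[0,0,0.3,-0.001,0.002,0.04,1],[0,0,0.3,-0.001,0.002,0.08,1],[0,0,0.3,-0.001,0.002,0.115,1],[0,0,0.3,-0.001,0.002,0.134,1],[0,0,0.3,-0.001,0.002,0.134,1],[0,0,0.3,-0.001,0.002,0.134,1]]]}}

```text
t: 4.78
position: [0.4859, 0.2984, 0.0854]
eef_rot: [-3.14, 0.001, 1.585]
wrist_force: [-0.0, -0.1, 0.2]
width: 0.0853
```

{"api": "move_arm", "payload": {"rows": [[[0,0,0,0,0,0,-1],[0,0,0,0,0,0,-1],[0,0,0,0,0,0,-1],[0,0,0,0,0,0,-1],[0,0,0,0,0,0,-1],[0,0,0,0,0,0,-1],[0,0,0,0,0,0,-1]]]}}

```text
t: 5.37
position: [0.4874, 0.3004, 0.0888]
eef_rot: [3.138, -0.001, 1.587]
wrist_force: [-2.3, -1.2, 6.8]
width: 0.0531
```

{"api": "move_arm", "payload": {"rows": [[[0,0,0,0,0,-0.02,-1],[0,0,0,0,0,-0.06,-1],[0,0,0,0,0,-0.1,-1],[0,0,0,0,0,-0.14,-1],[0,0,0,0,0,-0.14,-1],[0,0,0,0,0,-0.14,-1]]]}}

```text
t: 5.87
position: [0.4876, 0.3005, 0.2301]
eef_rot: [3.134, -0.003, 1.588]
wrist_force: [-0.5, 0.7, -5.3]
width: 0.0528
```

```bash
python3 - <<'E'
from h import *
c=cam("wrist","w2"); R,p,s=tool(); print(p,s["eef_rot"],s["width"],s["wrist_force"])
E
```

```text
[0.48607606 0.29980965 0.22665521] [ 3.13987888e+00 -5.39593022e-04  1.58745181e+00] 0.05316586570579261 [-1.16238557 -0.05061308 -4.84332968]
```

View pics/w2.png

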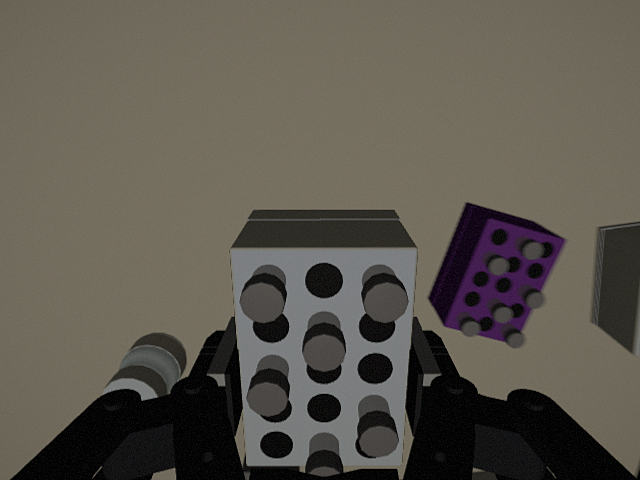

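```bash
python3 - <<'E'
from h import *
import cv2
c=cam("wrist"); R,p,s=tool(); print(p)
im=c["pixels"][:,:,::-1]
a=np.hstack([cv2.resize(im[225:275,215:265],None,fx=7,fy=7,interpolation=0),cv2.resize(im[225:275,385:435],None,fx=7,fy=7,interpolation=0)])
b=np.hstack([cv2.resize(im[430:480,225:275],None,fx=7,fy=7,interpolation=0),cv2.resize(im[430:480,375:425],None,fx=7,fy=7,interpolation=0)])
cv2.imwrite("pics/w2c.png",cv2.resize(np.vstack([a,b]),(600,600)))
q=[(231,247.5),(416,247.5),(245,467),(402,467)]
obj=np.array([[-.027,.04,0],[.027,.04,0],[-.027,-.04,0],[.027,-.04,0]]) 
ok,rv,tv=cv2.solvePnP(obj,np.array(q,float),c["K"],None,flags=cv2.SOLVEPNP_ITERATIVE)
W=c["R"].T@(tv.ravel()-c["tvec"]); Rw=c["R"].T@cv2.Rodrigues(rv)[0]
print("top centre world",W,"in tool",R.inv().apply(W-p),"eul",Ro.from_matrix(Rw).as_euler("xyz",degrees=True))
for z in(.15,.155,.16): print(z); ctr,y=quad(c,*q,z); print(R.inv().apply(np.r_[ctr,z]-p).round(4))
E
```

```text
[0.48512859 0.29939435 0.2244039 ]
top centre world [0.48738173 0.30234097 0.181033  ] in tool [0.00295334 0.0023929  0.04336296] eul [-1.6541287  -0.14241577  0.95183793]
0.15
w 0.0677 0.0698 l 0.1032 0.1034
center [0.4878 0.2803] yaw 1.5874 1.5856963267948965 [[0.4532, 0.3314], [0.5208, 0.3324], [0.4538, 0.2282], [0.5236, 0.2291]]
[-0.0191  0.0025  0.0744]
0.155
w 0.0654 0.0674 l 0.0997 0.0998
center [0.4878 0.2838] yaw 1.5874 1.5856963267948965 [[0.4543, 0.3331], [0.5196, 0.3342], [0.4549, 0.2334], [0.5223, 0.2344]]
[-0.0156  0.0025  0.0694]
0.16
w 0.063 0.065 l 0.0962 0.0963
center [0.4877 0.2873] yaw 1.5874 1.5856963267948965 [[0.4554, 0.3349], [0.5184, 0.3359], [0.456, 0.2387], [0.521, 0.2396]]
[-0.0121  0.0025  0.0644]
```

View pics/w2c.png

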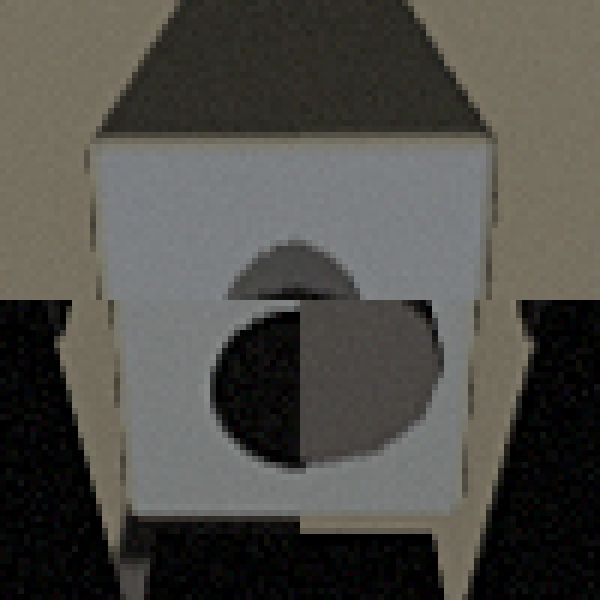

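```bash
python3 - <<'E'
from h import *
c=cam("wrist"); R,p,s=tool(); print(p,s["t"])
q=[(230.5,247.5),(416.5,247.5),(246.5,466),(402,466)]
for z in(.179,.181,.183): print(z); ctr,y=quad(c,*q,z); print(R.inv().apply(np.r_[ctr,z]-p).round(4))
C=cam("scene")
d=max([d for d in trace("peg_plate","scene")],key=lambda d:d["score"])
ys,xs=np.nonzero(d["mask"]); print("plate",d["score"],ray(C,(xs.mean(),ys.mean()),.07))
for q in((325.2,304.2),(315.8,325.8)): print(ray(C,q,.078))
ctr=ray(C,(xs.mean(),ys.mean()),.07)
E
```

```text
[0.48471111 0.29917119 0.22321023] 6.0167
0.179
w 0.0535 0.0544 l 0.081 0.0809
center [0.4864 0.3018] yaw 1.5906 1.5882963267948966 [[0.4588, 0.3418], [0.5123, 0.3427], [0.46, 0.2608], [0.5144, 0.2618]]
[0.0027 0.0019 0.0442]
0.181
w 0.0526 0.0535 l 0.0796 0.0795
center [0.4864 0.3032] yaw 1.5906 1.5882963267948966 [[0.4593, 0.3425], [0.5119, 0.3434], [0.4604, 0.2629], [0.5139, 0.2639]]
[0.0041 0.0019 0.0422]
0.183
w 0.0517 0.0525 l 0.0782 0.0781
center [0.4863 0.3046] yaw 1.5906 1.5882963267948966 [[0.4597, 0.3432], [0.5114, 0.3441], [0.4609, 0.2651], [0.5134, 0.266]]
[0.0055 0.0019 0.0402]
plate 0.96 [ 0.64320143 -0.08961541  0.07      ]
[ 0.63868115 -0.06258453  0.078     ]
[ 0.6461722 -0.1134261  0.078    ]
```

```bash
python3 - <<'E'
from h import *
go(.6555,-.177,.26,1.716,False)
E
```

```text
turn [-0.28  0.1  -7.37] shift [-0.479   0.1627 -0.037 ] t 6.12 dist 0.507
```

{"api": "move_arm", "payload": {"rows": [[[0,0,-1,-0.03,0.01,-0.037,-1],[0,0,-3,-0.09,0.03,-0.037,-1],[0,0,-7.4,-0.48,0.163,-0.037,-1],[0,0,-7.4,-0.48,0.163,-0.037,-1],[0,0,-7.4,-0.48,0.163,-0.037,-1],[0,0,-7.4,-0.48,0.163,-0.037,-1],[0,0,-7.4,-0.48,0.163,-0.037,-1],[0,0,-7.4,-0.48,0.163,-0.037,-1],[0,0,-7.4,-0.48,0.163,-0.037,-1],[0,0,-7.4,-0.48,0.163,-0.037,-1]]]}}

```text
t: 6.95
position: [0.6211, -0.0806, 0.26]
eef_rot: [-3.138, -0.001, 1.716]
wrist_force: [1.3, 1.7, -4.1]
width: 0.0531
```

```bash
python3 - <<'E'
from h import *
go(.6555,-.177,.26,1.716,False)
E
```

```text
turn [-0.18 -0.08  0.01] shift [-0.1004  0.0201 -0.0002] t 6.95 dist 0.102
```

{"api": "move_arm", "payload": {"rows": [[[0,0,0,-0.04,0.01,0,-1],[0,0,0,-0.08,0.018,0,-1],[0,0,0,-0.1,0.02,0,-1],[0,0,0,-0.1,0.02,0,-1],[0,0,0,-0.1,0.02,0,-1],[0,0,0,-0.1,0.02,0,-1],[0,0,0,-0.1,0.02,0,-1]]]}}

```text
t: 7.53
position: [0.6553, -0.1733, 0.2613]
eef_rot: [-3.14, -0.001, 1.718]
wrist_force: [-0.4, 0.4, -4.6]
width: 0.0531
```

```bash
python3 - <<'E'
from h import *
c=cam("wrist","w3"); R,p,s=tool(); print(p,s["eef_rot"])
for l in("peg_plate","rack"):
    for d in trace(l,"wrist"): print(l,d["score"],d["box"])
E
```

```text
[ 0.65543758 -0.17319227  0.26174982] [-3.14058544e+00 -8.14295054e-04  1.71810081e+00]
peg_plate 0.57 [270.4, 26.4, 367.2, 155.6]
rack 0.56 [231.4, 208.5, 420.2, 474.4]
```

View pics/w3.png

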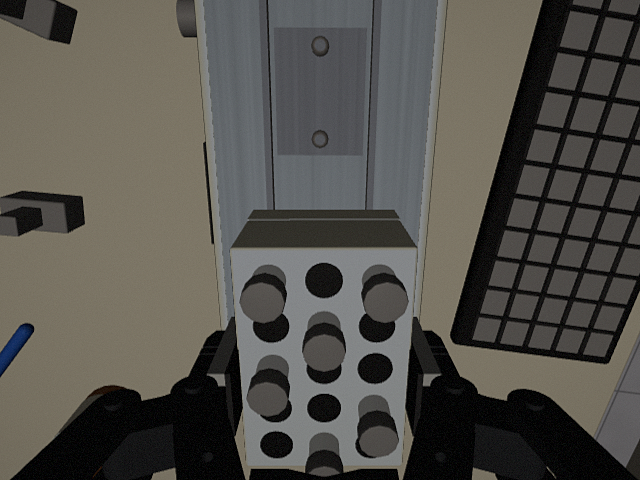

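```bash
python3 - <<'E'
import cv2
im=cv2.imread("pics/w3.png"); cv2.imwrite("pics/w3a.png",cv2.resize(im[15:165,255:385],None,fx=4,fy=4,interpolation=cv2.INTER_CUBIC))
cv2.imwrite("pics/w3b.png",cv2.resize(im[195:260,220:430],None,fx=3.8,fy=3.8,interpolation=cv2.INTER_CUBIC))
E
```

```text
(no output)
```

View pics/w3a.png

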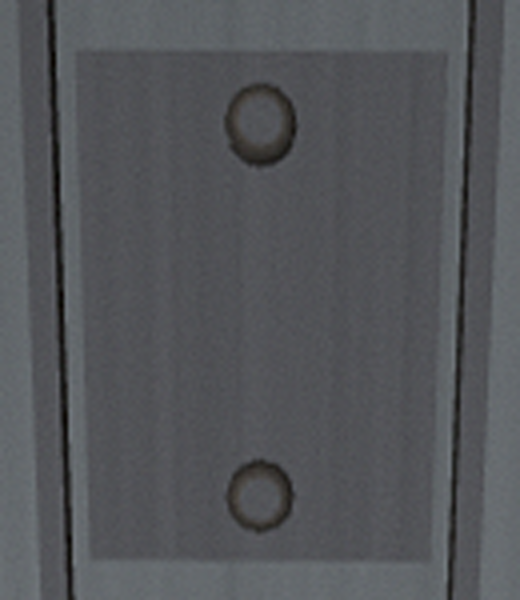

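View pics/w3b.png

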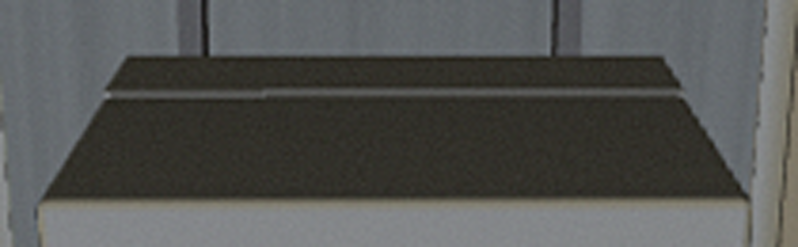

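```bash
python3 - <<'E'
from h import *
c=cam("wrist"); R,p,s=tool(); print(p,s["t"])
q=np.array([(230.2,247.5),(416.6,247.5),(246.5,466),(402,466),(253.7,210),(394.5,210)],float)
obj=np.array([[-.027,.04,.045],[.027,.04,.045],[-.027,-.04,.045],[.027,-.04,.045],[-.027,.04,0],[.027,.04,0]])
ok,rv,tv=cv2.solvePnP(obj,q,c["K"],None)
Rw=c["R"].T@cv2.Rodrigues(rv)[0]; W=c["R"].T@(tv.ravel()-c["tvec"])
pr=cv2.projectPoints(obj,rv,tv,c["K"],None)[0][:,0]; print("resid",(pr-q).round(1).tolist())
print("rack bottom ctr world",W.round(4),"in tool",R.inv().apply(W-p).round(4),"eul deg",Ro.from_matrix(Rw).as_euler("xyz",degrees=True).round(2))
ctr,yaw=quad(c,(273.75,27.5),(367,27.5),(277.5,155.5),(363.25,155),.068)
print("plate in tool",R.inv().apply(np.r_[ctr,.068]-p).round(4))
a=ray(c,(320.5,44.5),.078);b=ray(c,(320,138.75),.078); m=(a+b)/2; print("pegs",a.round(4),b.round(4),np.linalg.norm(a-b),m,"tool",R.inv().apply(m-p).round(4), "yaw",np.arctan2((a-b)[1],(a-b)[0]))
# plate PnP too
o2=np.array([[-.026,.035,.003],[.026,.035,.003],[-.026,-.035,.003],[.026,-.035,.003],[0,.025,.013],[0,-.025,.013]])
q2=np.array([(273.75,27.5),(367,27.5),(277.5,155.5),(363.25,155),(320.5,44.5),(320,138.75)])
ok,rv,tv=cv2.solvePnP(o2,q2,c["K"],None); W=c["R"].T@(tv.ravel()-c["tvec"]); print("plate pnp",W.round(4),Ro.from_matrix(c["R"].T@cv2.Rodrigues(rv)[0]).as_euler("xyz",degrees=True).round(2),R.inv().apply(W-p).round(4))
E
```

```text
[ 0.6556833  -0.17359118  0.26249992] 7.7333
resid [[-0.7, 0.1], [0.8, -0.2], [-0.1, -0.3], [0.0, -0.0], [0.7, 0.4], [-0.8, 0.1]]
rack bottom ctr world [ 0.6567 -0.1707  0.1725] in tool [0.0027 0.0014 0.09  ] eul deg [-0.45 -0.34  8.62]
w 0.0521 0.0526 l 0.0705 0.0702
center [ 0.6424 -0.0884] yaw 1.7156 1.7209963267948964 [[0.6115, -0.0574], [0.6631, -0.0497], [0.6215, -0.1272], [0.6734, -0.1192]]
plate in tool [ 0.0862 -0.0007  0.1945]
pegs [ 0.6388 -0.0632  0.078 ] [ 0.6458 -0.1126  0.078 ] 0.04991731535823449 [ 0.64230015 -0.08792643  0.078     ] tool [ 0.0867 -0.0007  0.1845] yaw 1.7098828444774257
plate pnp [ 0.6424 -0.0883  0.0664] [-2.01  0.04  8.35] [ 0.0863 -0.0007  0.1961]
```

{"api": "move_arm", "payload": {"rows": [[[0,0,0,0.04,-0.002,0,-1],[0,0,0,0.0835,-0.002,0.02,-1],[0,0,0,0.0835,-0.002,0.05,-1],[0,0,0,0.0835,-0.002,0.075,-1],[0,0,0,0.0835,-0.002,0.08,-1],[0,0,0,0.0835,-0.002,0.08,-1],[0,0,0,0.0835,-0.002,0.08,-1],[0,0,0,0.0835,-0.002,0.08,-1],[0,0,0,0.0835,-0.002,0.08,-1]]]}}

```text
t: 8.48
position: [0.6431, -0.0931, 0.1853]
eef_rot: [3.137, 0.002, 1.716]
wrist_force: [-0.0, 0.6, -4.4]
width: 0.0532
```

```bash
python3 - <<'E'
from h import *
c=cam("wrist","w4"); C=cam("side","s4"); R,p,s=tool(); print(p,s["eef_rot"],s["wrist_force"])
# target tcp
e=np.array([-np.sin(.1465),np.cos(.1465)]); tx=np.array([.0027,.0014,.09])
W=p+R.apply(tx); print("rack bottom now (apparent)",W.round(4),"plate .6424 -.0882"); d=np.array([.6424,-.0882,W[2]])-W; print("tool err",R.inv().apply(d).round(4))
im=C["pixels"][:,:,::-1]; cv2.imwrite("pics/s4c.png",cv2.resize(im[200:350,310:430],None,fx=4,fy=4,interpolation=cv2.INTER_CUBIC))
E
```

```text
[ 0.64263125 -0.09299143  0.18448495] [3.13858132e+00 1.28908503e-03 1.71588681e+00] [ 0.17730389  0.69385648 -3.97141695]
rack bottom now (apparent) [ 0.6439 -0.0902  0.0945] plate .6424 -.0882
tool err [ 0.0022 -0.0012 -0.    ]
```

View pics/s4c.png

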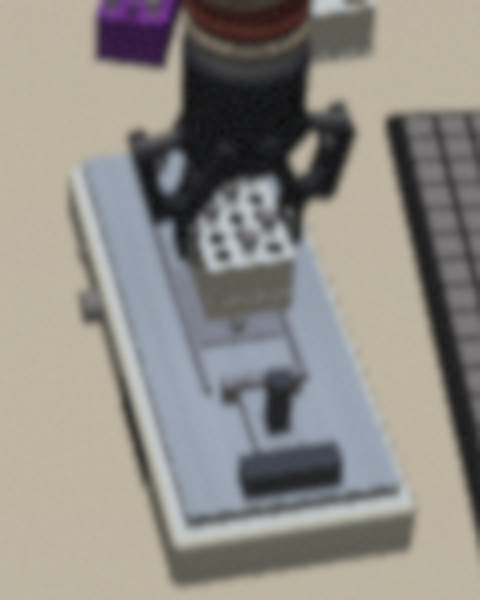

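View pics/w4.png

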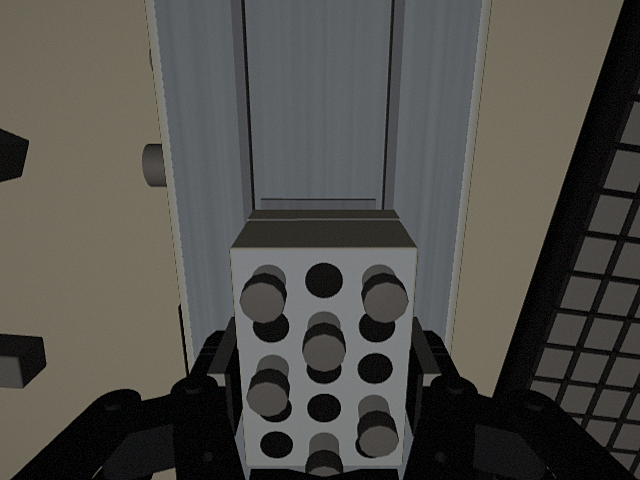

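```bash
python3 - <<'E'
from h import *
c=cam("wrist"); R,p,s=tool(); print(p)
im=c["pixels"][:,:,::-1]; cv2.imwrite("pics/w5.png",cv2.resize(im[185:255,225:425],None,fx=4,fy=4,interpolation=cv2.INTER_CUBIC))
for a in((261,199),(376,199)):
    print(R.inv().apply(ray(c,a,.068)-p).round(4))
for a in((253.7,210),(394.5,210)):
    print("rack",R.inv().apply(ray(c,a,p[2]-.09)-p).round(4))
E
```

```text
[ 0.64236076 -0.09289044  0.18396657]
[ 0.0409 -0.0264  0.1159]
[0.0408 0.025  0.116 ]
rack [ 0.0424 -0.0256  0.0899]
rack [0.0423 0.0291 0.09  ]
```

View pics/w5.png

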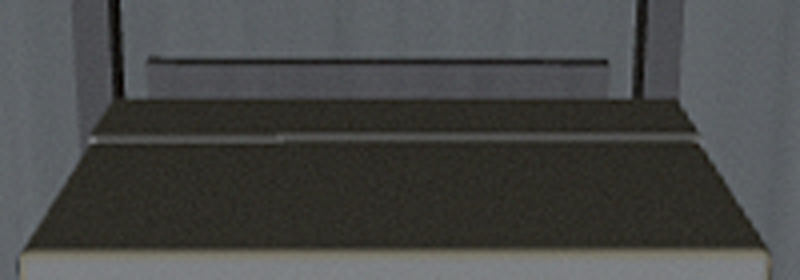

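{"api": "move_arm", "payload": {"rows": [[[0,0,0,0.0024,-0.0017,0.002,-1],[0,0,0,0.0024,-0.0017,0.005,-1],[0,0,0,0.0024,-0.0017,0.008,-1],[0,0,0,0.0024,-0.0017,0.01,-1],[0,0,0,0.0024,-0.0017,0.01,-1],[0,0,0,0.0024,-0.0017,0.014,-1],[0,0,0,0.0024,-0.0017,0.018,-1],[0,0,0,0.0024,-0.0017,0.02,-1],[0,0,0,0.0024,-0.0017,0.02,-1]]]}}

```text
t: 9.38
position: [0.6397, -0.0904, 0.1618]
eef_rot: [3.141, 0.0, 1.716]
wrist_force: [0.4, -1.7, -5.0]
width: 0.0529
```

{"api": "move_arm", "payload": {"rows": [[[0,0,0,0,0,0.002,-1],[0,0,0,0,0,0.004,-1],[0,0,0,0,0,0.006,-1],[0,0,0,0,0,0.006,-1],[0,0,0,0,0,0.006,-1]]]}}

```text
t: 9.8
position: [0.6399, -0.0904, 0.1569]
eef_rot: [3.141, 0.0, 1.716]
wrist_force: [-0.8, -1.6, -1.4]
width: 0.0529
```

{"api": "move_arm", "payload": {"rows": [[[0,0,0,0,0,0.001,-1],[0,0,0,0,0,0.002,-1],[0,0,0,0,0,0.002,-1],[0,0,0,0,0,0.002,-1]]]}}

```text
t: 10.13
position: [0.64, -0.0904, 0.1568]
eef_rot: [3.141, 0.0, 1.717]
wrist_force: [-5.1, -0.6, 7.4]
width: 0.0531
```

{"api": "move_arm", "payload": {"rows": [[[0,0,0,0,0,-0.001,1],[0,0,0,0,0,-0.001,1],[0,0,0,0,0,-0.001,1],[0,0,0,0,0,-0.001,1],[0,0,0,0,0,-0.001,1],[0,0,0,0,0,-0.001,1]]]}}

```text
t: 10.63
position: [0.6396, -0.0902, 0.1551]
eef_rot: [-3.141, -0.0, 1.716]
wrist_force: [-0.1, 0.1, -0.6]
width: 0.0855
```

{"api": "move_arm", "payload": {"rows": [[[0,0,0,0,0,-0.02,1],[0,0,0,0,0,-0.06,1],[0,0,0,-0.03,0,-0.1,1],[0,0,0,-0.07,0,-0.12,1],[0,0,0,-0.08,0,-0.12,1],[0,0,0,-0.08,0,-0.12,1],[0,0,0,-0.08,0,-0.12,1],[0,0,0,-0.08,0,-0.12,1]]]}}

```text
t: 11.3
position: [0.6508, -0.1688, 0.274]
eef_rot: [-3.14, -0.002, 1.717]
wrist_force: [0.5, 0.1, -0.9]
width: 0.0855
```

```bash
python3 - <<'E'
from h import *
c=cam("wrist","w6"); R,p,s=tool(); print(p,s["t"])
for l in("clamp","clamp_grip"):
    for d in trace(l,"wrist"): print(l,d["score"],d["box"])
E
```

```text
[ 0.65064082 -0.1683167   0.27363935] 11.35
clamp_grip 0.93 [287.9, 230.2, 364.8, 332.4]
```

View pics/w6.png

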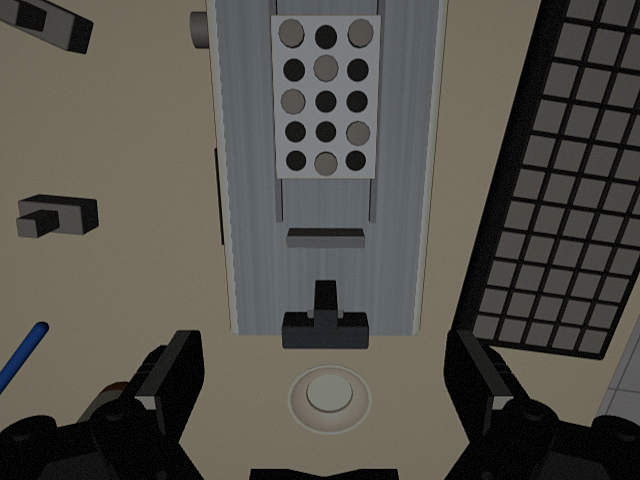

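```bash
python3 - <<'E'
from h import *
c=cam("wrist"); R,p,s=tool(); print(p,s["eef_rot"])
im=c["pixels"][:,:,::-1]; cv2.imwrite("pics/w6c.png",cv2.resize(im[165:365,250:400],None,fx=3,fy=3,interpolation=cv2.INTER_CUBIC))
f=lambda q,z:R.inv().apply(ray(c,q,z)-p).round(4)
print("rack top corners",[f(q,.113).tolist() for q in((271,15),(381,15),(277.5,178),(374,178))])
print("clamp top",[f(q,.087).tolist() for q in((287,229),(364.5,229))])
print("rail ends",[f(q,.073).tolist() for q in((280,221),(371.5,221))])
E
```

```text
[ 0.65085921 -0.16819181  0.27404496] [-3.13977325e+00 -1.21252723e-03  1.71772599e+00]
rack top corners [[0.1219, -0.0244, 0.1612], [0.1219, 0.0289, 0.1611], [0.0428, -0.024, 0.1611], [0.0428, 0.0286, 0.161]]
clamp top [[0.0061, -0.022, 0.1871], [0.0061, 0.0269, 0.187]]
rail ends [[0.0074, -0.0277, 0.2011], [0.0074, 0.0328, 0.201]]
```

View pics/w6c.png

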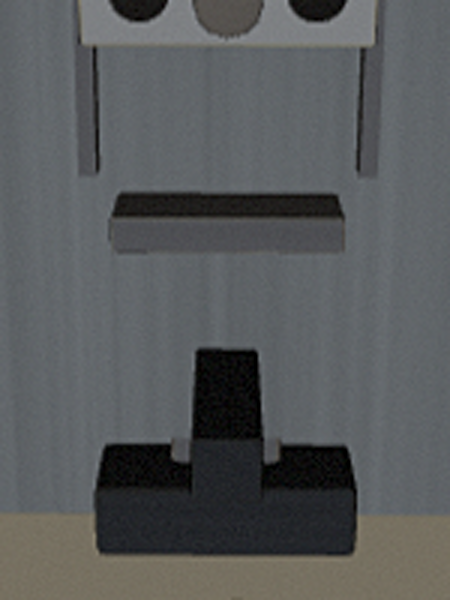

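```bash
python3 - <<'E'
from h import *
go(.4425,-.062,.22,1.35,False)
E
```

```text
turn [-0.12 -0.05 21.07] shift [ 0.1355 -0.1905  0.0546] t 11.5 dist 0.24
```

{"api": "move_arm", "payload": {"rows": [[[0,0,21,0.135,-0.19,0.054,1],[0,0,21,0.135,-0.19,0.054,1],[0,0,21,0.135,-0.19,0.054,1],[0,0,21,0.135,-0.19,0.054,1],[0,0,21,0.135,-0.19,0.054,1],[0,0,21,0.135,-0.19,0.054,1],[0,0,21,0.135,-0.19,0.054,1],[0,0,21,0.135,-0.19,0.054,1],[0,0,21,0.135,-0.19,0.054,1]]]}}

```text
t: 12.25
position: [0.4443, -0.0633, 0.222]
eef_rot: [3.14, 0.0, 1.351]
wrist_force: [-0.7, -0.4, 0.3]
width: 0.0854
```

```bash
python3 - <<'E'
from h import *
c=cam("wrist","w7"); R,p,s=tool(); print(p,s["eef_rot"],s["t"])
im=c["pixels"][:,:,::-1]
ds=trace("spacer_a","wrist")
for d in ds: print(d["score"],d["box"])
b=[int(v) for v in ds[0]["box"]]; print(b[0]-20,b[1]-20)
cv2.imwrite("pics/w7c.png",cv2.resize(im[b[1]-20:b[3]+20,b[0]-20:b[2]+20],None,fx=4,fy=4,interpolation=cv2.INTER_CUBIC))
E
```

```text
[ 0.4448236  -0.06368483  0.22245508] [3.13947329e+00 2.48607818e-04 1.35021301e+00] 12.3
0.96 [232.4, 0.0, 319.6, 31.1]
0.93 [278.3, 206.5, 353.5, 262.9]
0.78 [122.7, 114.6, 218.0, 158.0]
0.72 [327.3, 367.8, 393.0, 444.4]
212 -20Traceback (most recent call last):
  File "<stdin>", line 7, in <module>
cv2.error: OpenCV(4.12.0) /io/opencv/modules/imgproc/src/resize.cpp:4208: error: (-215:Assertion failed) !ssize.empty() in function 'resize'
```

View pics/w7.png

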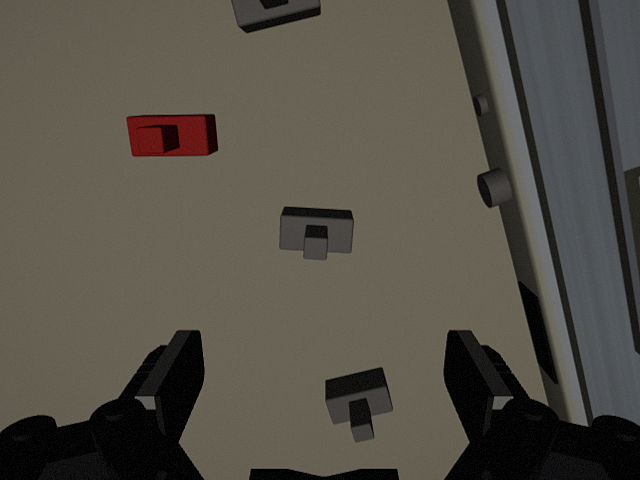

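```bash
python3 - <<'E'
import cv2
im=cv2.imread("pics/w7.png")
cv2.imwrite("pics/w7c.png",cv2.resize(im[195:275,270:365],None,fx=6,fy=6,interpolation=cv2.INTER_CUBIC))
E
```

```text
(no output)
```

View pics/w7c.png

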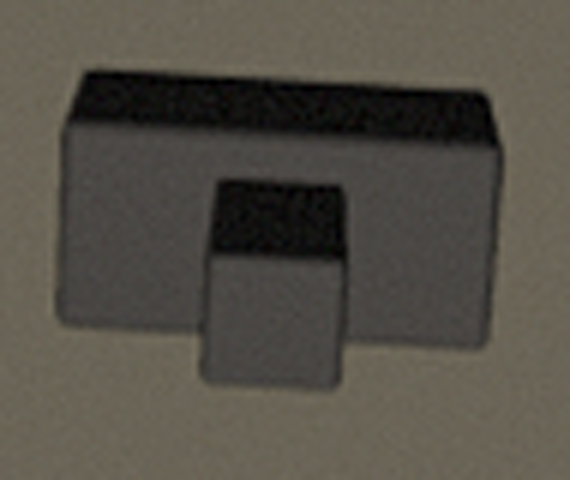

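```bash
python3 - <<'E'
from h import *
c=cam("wrist"); R,p,s=tool(); print(p)
a,y=quad(c,(280.8,215.3),(353.3,219.2),(279.7,249.2),(351.2,253),.026)
b,y2=quad(c,(304.7,237.2),(327.8,238.3),(303.3,258.8),(326.3,259.7),.054)
q=R.inv().apply(np.r_[(a+b)/2,.05]-p); print(q.round(4), R.inv().apply(np.r_[a,.026]-p),R.inv().apply(np.r_[b,.054]-p))
yaw=y; go(*((a+b)/2),.048,1.305)
E
```

```text
[ 0.44503643 -0.06392026  0.22250426]
w 0.0471 0.0477 l 0.0233 0.0234
center [ 0.4422 -0.0634] yaw 1.2993 1.2931963267948965 [[0.4227, -0.0458], [0.468, -0.0586], [0.4162, -0.0681], [0.462, -0.0812]]
w 0.0136 0.0138 l 0.0136 0.0135
center [ 0.4421 -0.0635] yaw 1.2802 1.3030963267948965 [[0.4375, -0.0551], [0.4506, -0.0588], [0.4335, -0.0682], [0.4469, -0.0718]]
[-1.000e-04 -3.200e-03  1.725e-01] [-1.11462413e-04 -3.18879233e-03  1.96499018e-01] [-0.00018073 -0.00322771  0.16849892]
turn [0.1  0.01 2.56] shift [-0.0002 -0.0031  0.1205] t 12.4 dist 0.121
```

{"api": "move_arm", "payload": {"rows": [[[0,0,3,0,-0.005,0.03,1],[0,0,3,0,-0.005,0.07,1],[0,0,3,0,-0.005,0.1,1],[0,0,3,0,-0.005,0.119,1],[0,0,3,0,-0.005,0.119,1],[0,0,3,0,-0.005,0.119,1]]]}}

```text
t: 12.9
position: [0.439, -0.0625, 0.102]
eef_rot: [-3.139, -0.0, 1.297]
wrist_force: [-0.9, 0.2, 0.5]
width: 0.0853
```

{"api": "move_arm", "payload": {"rows": [[[0,0,0,0,0,0,-1],[0,0,0,0,0,0,-1],[0,0,0,0,0,0,-1],[0,0,0,0,0,0,-1],[0,0,0,0,0,0,-1],[0,0,0,0,0,0,-1],[0,0,0,0,0,0,-1],[0,0,0,0,0,0,-1],[0,0,0,0,0,0,-1],[0,0,0,0,0,0,-1]]]}}

```text
t: 13.73
position: [0.4394, -0.0625, 0.1031]
eef_rot: [3.14, -0.0, 1.298]
wrist_force: [0.9, 0.1, 5.1]
width: 0.0127
```

{"api": "move_arm", "payload": {"rows": [[[0,0,0,0,0,-0.02,-1],[0,0,0,0,0,-0.06,-1],[0,0,0,0,0,-0.1,-1],[0,0,0,0,0,-0.14,-1],[0,0,0,0,0,-0.15,-1],[0,0,0,0,0,-0.15,-1]]]}}

```text
t: 14.23
position: [0.4403, -0.0628, 0.2563]
eef_rot: [3.134, 0.0, 1.298]
wrist_force: [-0.1, -0.0, -1.5]
width: 0.0129
```

```bash
python3 - <<'E'
from h import *
R,p,s=tool(); print(p,s["wrist_force"],s["width"])
go(.6479,-.1441,.25,1.716,False)
E
```

```text
[ 0.44031763 -0.06278698  0.25627156] [-0.11991057 -0.01518814 -1.53237684] 0.01288093268377848
turn [  0.41   0.11 -23.97] shift [-0.0223  0.2218  0.0079] t 14.23 dist 0.223
```

{"api": "move_arm", "payload": {"rows": [[[0,0,-5,-0.004,0.04,0,-1],[0,0,-24,-0.022,0.222,0.005,-1],[0,0,-24,-0.022,0.222,0.005,-1],[0,0,-24,-0.022,0.222,0.005,-1],[0,0,-24,-0.022,0.222,0.005,-1],[0,0,-24,-0.022,0.222,0.005,-1],[0,0,-24,-0.022,0.222,0.005,-1],[0,0,-24,-0.022,0.222,0.005,-1],[0,0,-24,-0.022,0.222,0.005,-1]]]}}

```text
t: 14.98
position: [0.6451, -0.1428, 0.2446]
eef_rot: [-3.137, -0.002, 1.717]
wrist_force: [-0.0, 0.6, -1.4]
width: 0.0128
```

```bash
python3 - <<'E'
from h import *
c=cam("wrist","w8"); R,p,s=tool(); print(p,s["eef_rot"],s["t"])
im=c["pixels"][:,:,::-1]
cv2.imwrite("pics/w8c.png",cv2.resize(im[280:480,220:430],None,fx=3,fy=3,interpolation=cv2.INTER_CUBIC))
E
```

```text
[ 0.6451058  -0.14272267  0.24548823] [-3.13856629e+00 -1.57719956e-03  1.71663680e+00] 15.0333
```

View pics/w8.png

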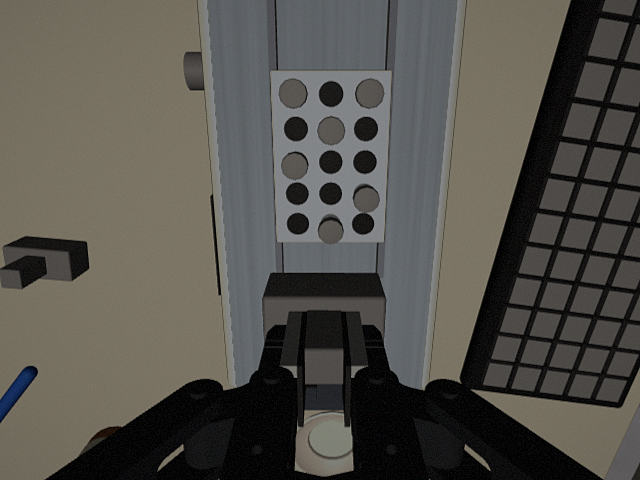

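View pics/w8c.png

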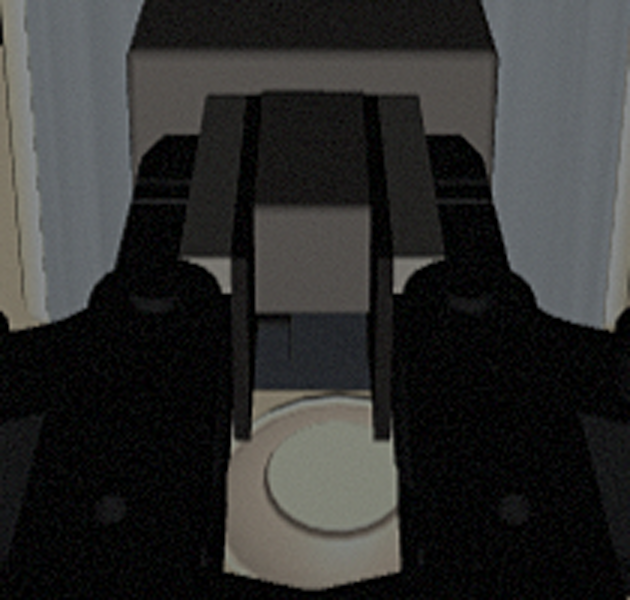

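```bash
python3 - <<'E'
from h import *
c=cam("wrist"); R,p,s=tool(); print(p,s["eef_rot"])
q=np.array([(262.3,296.7),(385.7,297.3),(305,348.3),(343.3,348.3),(305.7,384),(341.7,384),(269,273),(382.3,273)],float)
o=np.array([[-.024,.012,.026],[.024,.012,.026],[-.007,.007,.054],[.007,.007,.054],[-.007,-.007,.054],[.007,-.007,.054],[-.024,.012,0],[.024,.012,0]])
ok,rv,tv=cv2.solvePnP(o,q,c["K"],None); W=c["R"].T@(tv.ravel()-c["tvec"])
print("resid",(cv2.projectPoints(o,rv,tv,c["K"],None)[0][:,0]-q).round(1).tolist())
print("block bottom",W.round(4),R.inv().apply(W-p).round(4),Ro.from_matrix(c["R"].T@cv2.Rodrigues(rv)[0]).as_euler("xyz",degrees=True).round(2))
ctr,y=quad(c,(271.5,70),(391.5,71),(275.5,241.5),(385,242),.113)
r=R.inv().apply(np.r_[ctr,.113]-p); print("rack in tool",r.round(4)); 
E
```

```text
[ 0.64526215 -0.14273899  0.24625766] [-3.13966306e+00 -9.70749028e-04  1.71672903e+00]
resid [[0.5, 0.7], [0.8, 0.5], [-2.5, -0.3], [1.7, -0.1], [-2.5, -0.0], [2.8, 0.2], [2.4, -0.7], [-3.3, -0.4]]
block bottom [ 0.647  -0.1441  0.1403] [-0.0017  0.0017  0.106 ] [-0.43 -0.57  8.5 ]
w 0.053 0.055 l 0.0798 0.0796
center [ 0.6412 -0.0871] yaw 1.7148 1.7107963267948967 [[0.6093, -0.0513], [0.6618, -0.044], [0.6197, -0.1304], [0.6742, -0.1226]]
rack in tool [0.0555 0.0044 0.1333]
```

{"api": "move_arm", "payload": {"rows": [[[0,0,0,0,0.0025,0.02,-1],[0,0,0,0,0.0025,0.045,-1],[0,0,0,0,0.0025,0.065,-1],[0,0,0,0,0.0025,0.07,-1],[0,0,0,0,0.0025,0.07,-1],[0,0,0,0,0.0025,0.074,-1],[0,0,0,0,0.0025,0.077,-1],[0,0,0,0,0.0025,0.077,-1],[0,0,0,0,0.0025,0.077,-1]]]}}

```text
t: 15.83
position: [0.6495, -0.1432, 0.1715]
eef_rot: [3.14, 0.001, 1.717]
wrist_force: [-0.3, -0.7, -1.3]
width: 0.0127
```

{"api": "move_arm", "payload": {"rows": [[[0,0,0,0,-0.001,0.002,-1],[0,0,0,0,-0.001,0.004,-1],[0,0,0,0,-0.001,0.004,-1],[0,0,0,0,-0.001,0.004,-1]]]}}

```text
t: 16.17
position: [0.6487, -0.1434, 0.1682]
eef_rot: [3.14, 0.001, 1.717]
wrist_force: [-1.4, -0.0, 4.9]
width: 0.0129
```

{"api": "move_arm", "payload": {"rows": [[[0,0,0,0,0,-0.001,0],[0,0,0,0,0,-0.001,0],[0,0,0,0,0,-0.001,0],[0,0,0,0,0,-0.001,0],[0,0,0,0,0,-0.001,0],[0,0,0,0,0,-0.02,0],[0,0,0,0,0,-0.06,0],[0,0,0,-0.02,0,-0.09,0],[0,0,0,-0.05,0,-0.1,0],[0,0,0,-0.05,0,-0.1,0]]]}}

```text
t: 17.0
position: [0.6573, -0.1971, 0.272]
eef_rot: [3.134, 0.007, 1.714]
wrist_force: [0.4, -0.3, 0.6]
width: 0.0428
```

```bash
python3 - <<'E'
from h import *
c=cam("wrist","w9"); R,p,s=tool(); print(p,s["eef_rot"],s["t"],s["width"])
im=c["pixels"][:,:,::-1]
cv2.imwrite("pics/w9c.png",cv2.resize(im[180:380,220:430],None,fx=3,fy=3,interpolation=cv2.INTER_CUBIC))
E
```

```text
[ 0.65629411 -0.19500308  0.26920203] [3.13747931e+00 2.84796760e-03 1.71386177e+00] 17.05 0.04214272386795923
```

View pics/w9.png

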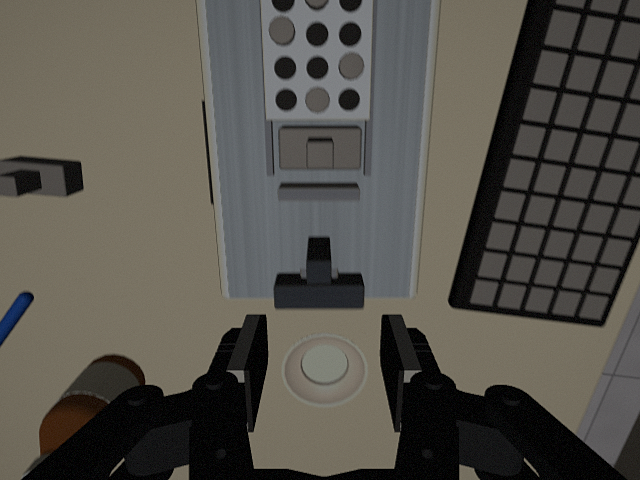

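View pics/w9c.png

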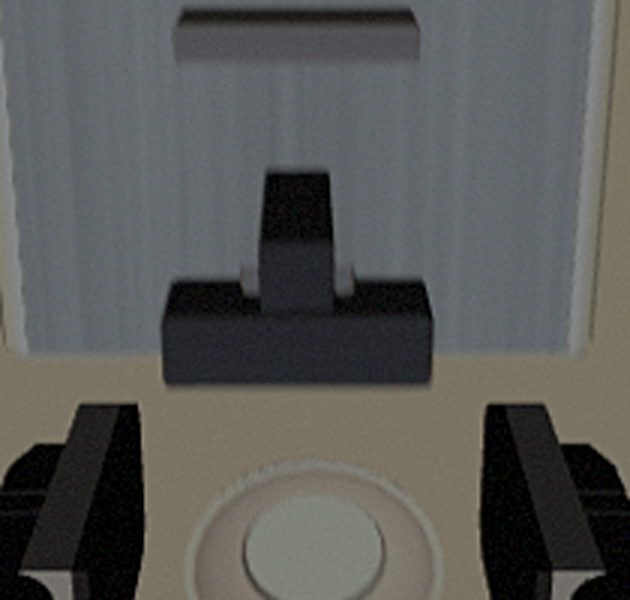

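```bash
python3 - <<'E'
from h import *
c=cam("wrist"); R,p,s=tool(); print(p,s["eef_rot"])
yaw=1.716; e=np.array([np.cos(yaw),np.sin(yaw)]); n=np.array([np.sin(yaw),-np.cos(yaw)])
L=lambda P:(float((P[:2]-p[:2])@e),float((P[:2]-p[:2])@n))
f=lambda u,v,z:L(ray(c,(220+u/3,180+v/3),z))
face=(f(174,26,.087),f(419,26,.087)); print("face",np.round(face,4))
fx=(face[0][0]+face[1][0])/2
for z in np.arange(.10,.15,.01): print(z,"front-top",np.round(f(258,241,z),4),np.round(f(335,241,z),4),"back-top",np.round(f(261,312,z),4),np.round(f(333,312,z),4), "target front x",round(fx-.033,4))
# block & rack
g=lambda u,v,z:np.round(L(ray(c,(u,v),z)),4)
print("block",g(280,127,.091),g(360,127,.091),g(280,167,.091),"rack",g(266,121,.113),g(369,121,.113))
E
```

```text
[ 0.65547745 -0.19350226  0.26687672] [3.14064931e+00 1.68719302e-04 1.71489499e+00]
face [[ 0.0305 -0.0247]
 [ 0.0304  0.0243]]
0.1 front-top [-0.0105 -0.0081] [-0.0106  0.0074] back-top [-0.0261 -0.0077] [-0.0262  0.007 ] target front x -0.0025
0.11 front-top [-0.0067 -0.0077] [-0.0067  0.0071] back-top [-0.0216 -0.0073] [-0.0217  0.0068] target front x -0.0025
0.12 front-top [-0.0028 -0.0073] [-0.0029  0.0069] back-top [-0.0171 -0.0069] [-0.0171  0.0066] target front x -0.0025
0.13 front-top [ 0.001  -0.0069] [0.001  0.0067] back-top [-0.0126 -0.0065] [-0.0126  0.0064] target front x -0.0025
0.13999999999999999 front-top [ 0.0049 -0.0065] [0.0048 0.0064] back-top [-0.0081 -0.0062] [-0.0081  0.0061] target front x -0.0025
block [ 0.0664 -0.0218] [0.0663 0.0232] [ 0.0441 -0.0226] rack [ 0.0707 -0.0268] [0.0706 0.0258]
```

{"api": "move_arm", "payload": {"rows": [[[0,0,0,-0.01,-0.001,0,0],[0,0,0,-0.01,-0.001,0.03,0],[0,0,0,-0.01,-0.001,0.06,0],[0,0,0,-0.01,-0.001,0.085,0],[0,0,0,-0.01,-0.001,0.105,0],[0,0,0,-0.01,-0.001,0.105,0],[0,0,0,-0.01,-0.001,0.105,0]]]}}

```text
t: 17.68
position: [0.6543, -0.2018, 0.1583]
eef_rot: [-3.137, -0.003, 1.717]
wrist_force: [0.8, 0.4, 0.2]
width: 0.043
```

```bash
python3 - <<'E'
from h import *
c=cam("wrist","w10"); C=cam("side"); R,p,s=tool(); print(p,s["eef_rot"],s["t"],s["wrist_force"])
im=C["pixels"][:,:,::-1]; cv2.imwrite("pics/s10c.png",cv2.resize(im[200:350,310:430],None,fx=4,fy=4,interpolation=cv2.INTER_CUBIC))
E
```

```text
[ 0.65637844 -0.20271989  0.16253436] [3.14034906e+00 7.80832976e-04 1.71685772e+00] 17.7833 [0.42043758 0.16402779 0.92064514]
```

View pics/w10.png

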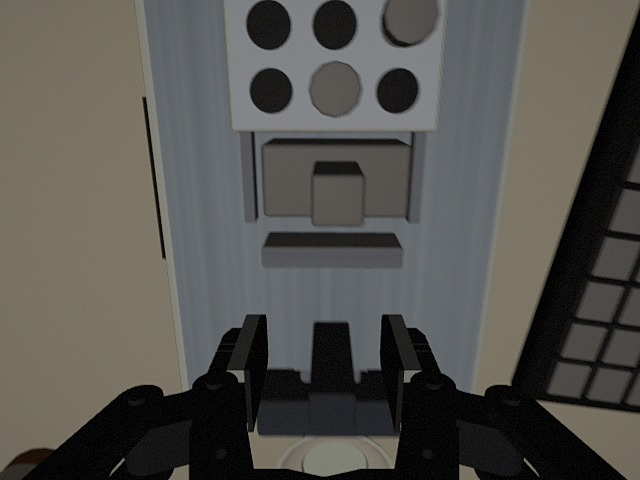

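View pics/s10c.png

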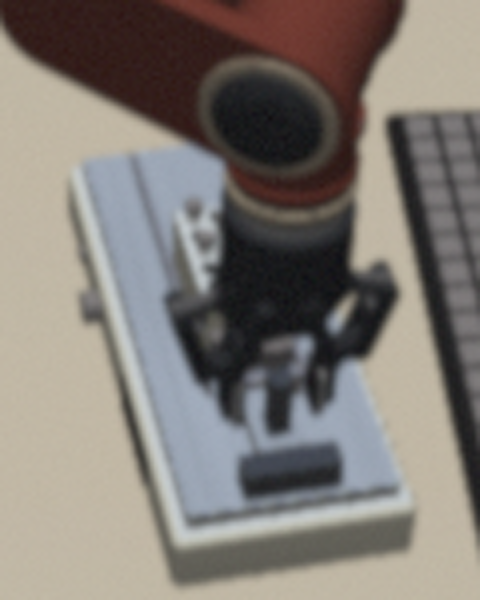

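{"api": "move_arm", "payload": {"rows": [[[0,0,0,0,0,0,-1],[0,0,0,0,0,0,-1],[0,0,0,0,0,0,-1],[0,0,0,0,0,0,-1],[0,0,0,0,0,0,-1],[0,0,0,0,0,0,-1],[0,0,0,0,0,0,-1]]]}}

```text
t: 18.37
position: [0.6565, -0.2031, 0.1636]
eef_rot: [3.14, 0.001, 1.716]
wrist_force: [-2.4, 0.8, 6.6]
width: 0.0128
```

{"api": "move_arm", "payload": {"rows": [[[0,0,0,0.002,0,0,-1],[0,0,0,0.004,0,0,-1],[0,0,0,0.006,0,0,-1],[0,0,0,0.008,0,0,-1],[0,0,0,0.008,0,0,-1],[0,0,0,0.008,0,0,-1]]]}}

```text
t: 18.87
position: [0.6554, -0.1957, 0.1636]
eef_rot: [3.139, 0.003, 1.716]
wrist_force: [-1.5, -1.4, 6.4]
width: 0.013
```

{"api": "move_arm", "payload": {"rows": [[[0,0,0,0.001,0,0,-1],[0,0,0,0.002,0,-0.001,-1],[0,0,0,0.003,0,-0.001,-1],[0,0,0,0.004,0,-0.001,-1],[0,0,0,0.005,0,-0.001,-1],[0,0,0,0.005,0,-0.001,-1]]]}}

```text
t: 19.37
position: [0.6546, -0.1902, 0.1636]
eef_rot: [3.14, 0.002, 1.717]
wrist_force: [0.6, -3.2, 5.7]
width: 0.0128
```

{"api": "move_arm", "payload": {"rows": [[[0,0,0,0.001,0,0,-1],[0,0,0,0.002,0,0,-1],[0,0,0,0.003,0,0,-1],[0,0,0,0.003,0,0,-1]]]}}

```text
t: 19.7
position: [0.6542, -0.1872, 0.1636]
eef_rot: [3.14, 0.002, 1.717]
wrist_force: [0.8, -4.3, 5.6]
width: 0.0131
```

{"api": "move_arm", "payload": {"rows": [[[0,0,0,0.001,0,0,-1],[0,0,0,0.002,0,0,-1],[0,0,0,0.002,0,0,-1],[0,0,0,0.002,0,0,-1]]]}}

```text
t: 20.03
position: [0.654, -0.1859, 0.1636]
eef_rot: [3.139, 0.003, 1.716]
wrist_force: [2.1, -5.0, 4.5]
width: 0.0127
```

{"api": "move_arm", "payload": {"rows": [[[0,0,0,0.001,0,0,-1],[0,0,0,0.002,0,0,-1],[0,0,0,0.002,0,0,-1],[0,0,0,0.002,0,0,-1],[0,0,0,0.002,0,0,-1]]]}}

```text
t: 20.45
position: [0.6539, -0.1856, 0.1637]
eef_rot: [3.139, 0.006, 1.716]
wrist_force: [3.2, -11.4, 2.4]
width: 0.0127
```

```bash
python3 - <<'E'
from h import *
c=cam("wrist","w11"); R,p,s=tool(); print(p,s["eef_rot"],s["t"],s["wrist_force"])
E
```

```text
[ 0.65388855 -0.1855773   0.1636909 ] [3.13865445 0.00644127 1.71593222] 20.5 [  3.41056304 -10.23439635   2.74872917]
```

View pics/w11.png

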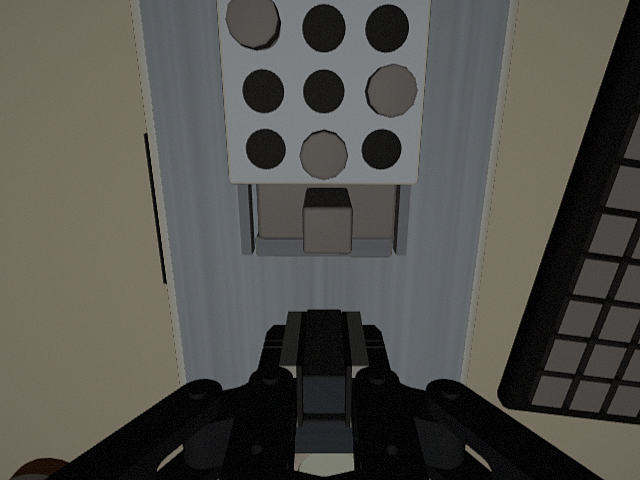

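{"api": "move_arm", "payload": {"rows": [[[0,0,0,0.001,0,0,-1],[0,0,0,0.002,0,0,-1],[0,0,0,0.002,0,0,-1],[0,0,0,0.002,0,0,-1],[0,0,0,0.002,0,0,-1],[0,0,0,0.002,0,0,-1]]]}}

```text
t: 21.0
position: [0.6538, -0.1852, 0.1637]
eef_rot: [3.138, 0.01, 1.715]
wrist_force: [5.6, -16.0, 1.5]
width: 0.0132
```

{"api": "move_arm", "payload": {"rows": [[[0,0,0,0,0,0,-1],[0,0,0,0,0,0,-1],[0,0,0,0,0,0,-1],[0,0,0,0,0,0,-1],[0,0,0,0,0,0,-1],[0,0,0,0,0,0,-1],[0,0,0,0,0,0,-1],[0,0,0,0,0,0,-1]]]}}

```text
t: 21.67
position: [0.6538, -0.1852, 0.1637]
eef_rot: [3.138, 0.01, 1.715]
wrist_force: [4.9, -16.5, 1.0]
width: 0.0126
```

```bash
python3 - <<'E'
from h import *
C=cam("scene"); S=cam("side"); c=cam("wrist"); R,p,s=tool(); print(p,s["t"],s["wrist_force"],s["width"])
im=C["pixels"][:,:,::-1]; a=cv2.resize(im[230:430,180:400],(660,600),interpolation=cv2.INTER_CUBIC); cv2.imwrite("pics/f1.png",a)
im=c["pixels"][:,:,::-1]; cv2.imwrite("pics/f2.png",cv2.resize(im[160:320,200:440],None,fx=3.2,fy=3.2,interpolation=cv2.INTER_CUBIC))
E
```

```text
[ 0.6538008  -0.18525216  0.16373982] 21.8167 [  3.91300772 -16.00071508   1.83586713] 0.013258310203542175
```

View pics/f1.png

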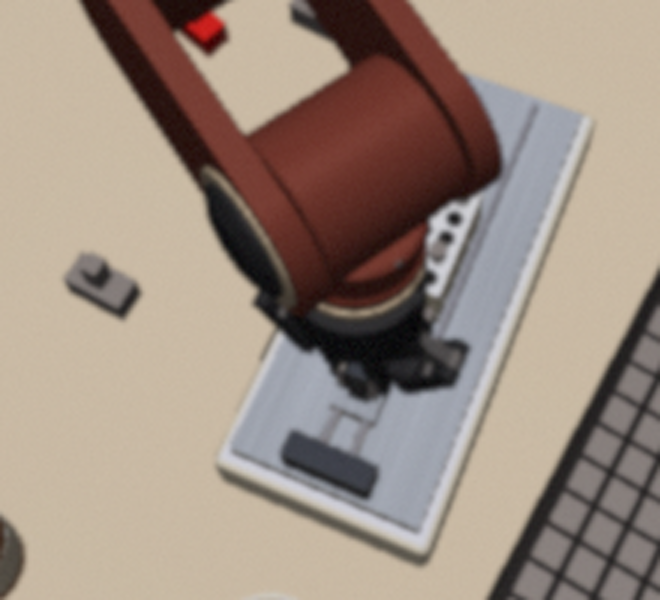

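View pics/f2.png

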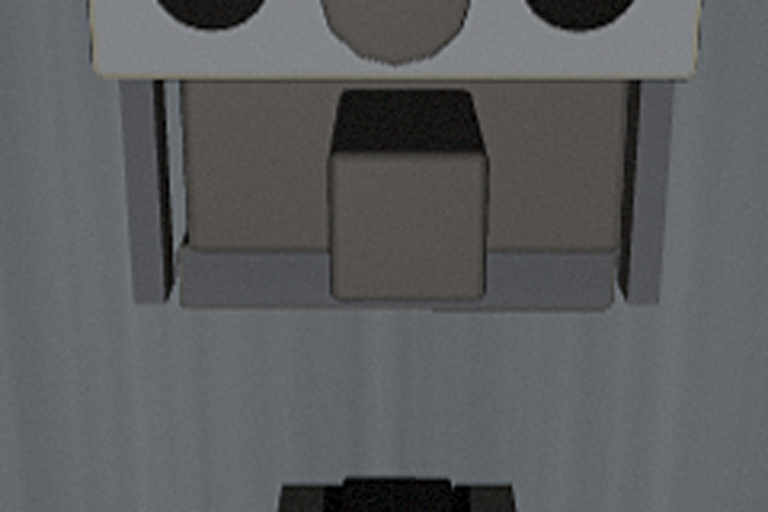

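```bash
python3 - <<'E'
from cell import finish_job
print(finish_job())
E
```

```text
the job is handed in; nothing more can be done
None
```

I seated the white rack on both pegs and packed the gap with one grey block. I then handed the job in at about 21.8 s, with the clamp handle still gripped and pushed.

- **Rack:** it came to a solid stop at about 68 mm above the table, which is the plate's top face. This was past the height where it would have rested on the peg tips.
- **Blocks:** the open gap from clamp face to rack measured about 40 mm, so one 24 mm block was enough. I used the middle of the three grey ones and left the other two, the red look-alike and the other bench items alone.
- **Clamp:** it stopped solid against the block after about 18 mm of travel, well short of its own stop at 34 mm. The last 2 mm of commanded push moved it only about 0.4 mm.
- **Last check:** the wrist force held steady at about 17 N. The wrist picture showed the block upright and square, with no gap to the clamp face, and neither the rack nor the block being touched by the gripper. From above, the top edge of the rack hides the line where it meets the block, so I judged that contact from the solid feel.

The wrist camera read about 2 mm off sideways, within its stated accuracy. I allowed for this by measuring the rack and pegs against each other. No check failed.

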